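Shut down the flow rig and show the filter plate to the lamp

TASK

Shut the carburettor flow rig down by pressing the red, then the yellow, then the green button on the control box, one at a time, each fully down and let up again. Then swing the housing's black cover flap back past upright and leave it open, draw out the orange filter plate inside, and hold it up over the middle of the blue mat, upright, with a broad face towards the inspection lamp and its lower edge at least 10 cm above the bench. Finish still holding it there in the gripper, with the other things on the bench left where they are.

Things in the scene. Friction and masses are not known exactly. Their poses are not given: they have to be found in the camera images.
- control_box: grey control box, 95 x 180 mm and 40 mm high, fixed, with the red, yellow and green buttons in a row on its top along its y axis; origin at the centre of its underside, z up. It may stand on either side of the filter housing
- red (a joint): red spring push button on the control box: travel in m, 0 = up, 0.006 = fully down (4 N; springs back when let go). Push it nearly to the bottom.
- red_top (a point): centre of the red button's top face, cap 28 mm across; press straight down on it. The three buttons stand in one row, 52 mm apart, in any order
- yellow (a joint): yellow spring push button on the control box: travel in m, 0 = up, 0.006 = fully down (4 N; springs back when let go). Push it nearly to the bottom.
- yellow_top (a point): centre of the yellow button's top face, cap 28 mm across; press straight down on it. The three buttons stand in one row, 52 mm apart, in any order
- green (a joint): green spring push button on the control box: travel in m, 0 = up, 0.006 = fully down (4 N; springs back when let go). Push it nearly to the bottom.
- green_top (a point): centre of the green button's top face, cap 28 mm across; press straight down on it. The three buttons stand in one row, 52 mm apart, in any order
- housing: grey open-topped filter housing, fixed, carburettor behind it (to x = 225 mm, 86 mm high). Origin on the table under the housing's centre; x points from the flap's free edge to its hinge, away from the robot; z up. Outside 138 (x) x 108 (y) mm, walls 4 mm, rim 88 mm and inner floor 12 mm above the table. Guide ribs up to 40 mm above the table hold the plate upright across the middle
- flap (a joint): hinge of the black cover flap that closes the housing, rad: 0 = shut (starts shut or ajar by up to 0.12), grows as the free edge rises, 1.57 = upright, 1.9 = stop, leaning back. Stiff hinge (0.16 N m): it stays where it is left
- flap_hinge (a point): middle of the flap's hinge line, on the housing's far rim, 69 mm from its centre (housing +x), 88 mm up; the line runs along the housing's y axis. The flap is 138 mm from hinge to free edge, 108 mm wide, 6 mm thick; shut, its underside lies at the hinge's level
- flap_grip (a point): middle of the yellow bar on top of the flap near its free edge: round, 16 mm across, 28 mm long, lying along the hinge direction on a narrow web; axis 124 mm from the hinge line along the flap and 30 mm above the flap's underside. Pinched at its two ends from above (28 mm wide), it can turn in the fingers as the flap swings
- plate_center (a point): centre of the filter plate: orange frame with white pleats, 12 mm thick (x) x 80 wide (y) x 70 tall (z), loose, about 80 g, standing on the housing's floor under the flap, broad faces to housing +-x, top edge 6 mm below the rim. Grip its solid top rail (22 mm deep) across the thickness, at mid-width, and draw it straight up (ribs leave 1.5 mm either side)
- lamp_mat: blue inspection mat, 180 x 170 mm, 4 mm thick, fixed, with a lamp at its far end: a lit panel 130 mm wide, 67 to 142 mm above the table, its face 133 mm from the mat's centre (mat +x), looking along mat -x. Origin on the table under the mat's centre; x points to the lamp. On the other side of the housing from the control box
- mat_center (a point): centre of the blue mat's top face, 4 mm above the table
- screwdriver: bystander: red screwdriver lying on the table in front of the housing
- cover: bystander: dark metal cover 45 x 55 x 16 mm; origin under its centre
- gasket_ring: bystander: brass ring 48 mm across, 10 mm high; origin under its centre
- socket: bystander: steel socket 22 mm across, 28 mm tall, standing near the robot-side edge of the blue mat; origin under its centre
- nozzle: bystander: brass nozzle, 20 mm across, 30 mm tall, standing on the table before the housing; origin under its centre

How it is judged:
By the outcome, as a careful person would: the job done as asked, in the order asked, and still so for the second after the job is handed in, while the arm keeps its last pose, push and grip.
It also fails if it takes over 72 s, if anything falls off the work surface, if the arm or the gripper's body presses on something with over 40 N, if the wrist force passes 120 N, or if a joint passes its speed limit or range.

ROBOT

A 6-joint arm with a two-finger parallel gripper is mounted at the origin on the work surface. World frame = base frame: x ahead of the robot, y to its left, z up, the work surface at z = 0. Lengths are in m, angles in rad, forces in N, time in s.
With the tool pointing down it reaches from about 0.375 to 0.75 m from the base axis. Payload 9 kg.
Tool frame: the origin (TCP) lies on the centre line of the jaws, within the pads' length; the fingertips stand 25 mm ahead of it and the grasp point (between the pads) lies 6 mm ahead of it; z points along the fingers, y is the line along which they close (so a half turn about z gives the same grasp; the last joint's range is limited). The gripper opens to 85 mm and grips with 20 to 120 N. Pads are 22 mm wide; open, the fingers measure 114 mm over their backs; the gripper's body (76 mm by 85 mm) begins 54 mm behind the grasp point. The pads swing forward as they close: fully open they stand 13 mm farther back than shut.
Start: joints at [0.978, 0.104, 0.097, 1.564, 0, 1.353], TCP at [0.22, 0.558, 0.256] pointing down, gripper open.
Joint ranges: [-2.99, 2.99], [-0.84, 1.86], [-1.1, 1.16], [-1.84, 2.11], [-1.51, 1.56], [-3.14, 3.14]. Speed limits (rad/s): [2.22, 2.22, 2.57, 3.14, 3.14, 3.14].

INTERFACE

Orientations are given as a rotation vector (axis times angle).
In Python, from station import manip gives the robot as it stands.
- The arm moves only by the tool play_rows, never from a script. Its argument "steps" is a list of rows, each a list of 6 numbers: the shift along the tool's x, y, z in units of 0.1 m (1.0 is 0.1 m), then the turn, a rotation vector about the tool's x, y, z in units of pi rad (1.0 is pi rad). A call has 1 to 10 rows; each row is the pose to reach, as a shift and turn from the pose commanded when the call began, along the tool's axes at that moment, turning the shorter way round; what a row does not reach only later rows make up. A row lasts 1/8 s, in which the tool goes at most 62.5 mm and 10.7 degrees, less where a joint would pass 70% of its speed; a pose out of reach is approached as far as the arm can. A call with a number of a shift or a turn outside -1 to 1 is refused whole. A call with a gripper value outside its range is refused whole. "jaw" is the gripper's target within -1 to 1 (fully open at 1, half-way at 0, shut at -1), set as the call begins (left out, the last holds). The fingers move at their own pace and stop on an object; "grip_force" is the grip in N (left out, the last holds). Time passes only in rows, so rows that repeat a pose let the fingers close. It gives the time, the measured TCP pose, the force, the opening and the grip force at its end, in the units of the state.
- manip.read_state(): the state, without advancing time (a new reading comes with each control period).
- manip.camera(name): name is "scene" or "top"; returns the picture (480x640x3 uint8, blue, green, red); there is no depth.
- manip.camera_info(name): a dict with "fx", "fy", "cx", "cy" (pixels), "eye" and "orientation" of the camera in the world. Camera axes: x right, y up, looking along -z (the intrinsics and any distortion apply to the point x, -y, -z); pixel columns grow to the right and rows downward; lengths in m; the calibration is good to about 2 mm. A picture is of the moment at which its call begins. camera_info takes no time and is no camera call.
- manip.finish_job(): hands the job in; it is judged then, once.
The state is a dict: "time_s": time; "joints": joint angles; "qvel": joint speeds; "tau": joint torques, N m; "eef_pos": TCP position; "eef_rot": TCP orientation; "contact_force": force on the tool from outside, world axes, zero at the start; "wrist_torque": the same for the moment, N m; "finger_gap": finger opening in m; "finger_force": force on a finger pad.
Only numpy, scipy, OpenCV 4.12 (cv2) and the standard library are available. Lean on these libraries where they do the work, as an engineer would, in place of code of your own. Each camera call takes 0.05 s, during which the arm holds its last target. There are 200 camera calls.

## Working session

There is one attempt and no reset: what is moved stays moved. The work goes in short steps, Python scripts to look and compute and a tool call to move; the robot and the scene stay as the last step left them, time stands still between calls to the robot, and variables do not carry over. Pictures are saved under pics/ and viewed, at most 10 in all, crops included, and the job is handed in when it is done.

Besides the shell and the picture viewer there is one more tool, called after "Request:" in YAML: its name, and indented under it one key for each argument. play_rows: Moves the arm, as the interface text tells. Shifts and turns lie within -1 to 1; 1 stands for 0.1 m of shift or pi rad of turn. Its arguments: {"type":"object","properties":{"steps":{"type":"array","items":{"type":"array","items":{"type":"number","minimum":-1,"maximum":1}}},"jaw":{"type":"number"},"grip_force":{"type":"number"}},"required":["steps"]}

```bash
mkdir -p pics; ls; python3 - <<'E'
from station import manip
import cv2
s=manip.read_state()
print({k:s[k] for k in('time_s','eef_pos','eef_rot','finger_gap','contact_force')})
for n in('scene','top'):
    print(n,manip.camera_info(n)); cv2.imwrite(f'pics/{n}0.png',manip.camera(n))
E
```

```text
pics
{'time_s': 0.0, 'eef_pos': array([0.2194691 , 0.55809198, 0.25550726]), 'eef_rot': array([-5.85179816e-01, -3.08605387e+00,  1.94937179e-03]), 'finger_gap': 0.08519336021485815, 'contact_force': array([ 0.12142148, -0.11559808, -0.35061141])}
scene {'fx': 519.7173304962902, 'fy': 519.7173304962902, 'cx': 310.1068178334748, 'cy': 230.03149023048752, 'eye': array([ 1.01813409, -0.74890518,  0.78799865]), 'orientation': array([0.88441004, 0.28940889, 0.55175788])}
top {'fx': 572.2104721576139, 'fy': 572.2104721576139, 'cx': 313.3376541031162, 'cy': 242.20334093865648, 'eye': array([ 0.3309916 , -0.01177308,  1.15303846]), 'orientation': array([ 0.10253028, -0.10648067, -1.55130106])}
```

View pics/top0.png

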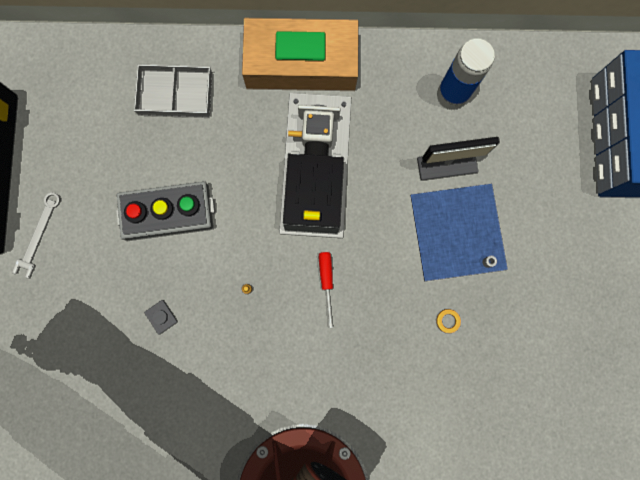

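View pics/scene0.png

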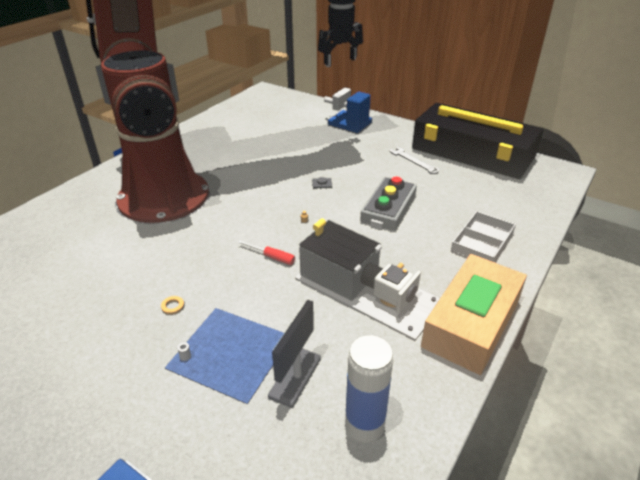

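The top view shows red at (134,211), yellow (160,207), green (187,203), the flap bar at (312,215) and the mat centred near (459,232) with the lamp above it. The scene view shows the same items, with the bar near (319,227). Next I triangulate them.

```bash
cat > h.py <<'E'
import cv2,numpy as np
from scipy.spatial.transform import Rotation as R
from station import manip
def ray(n,uv):
    i=manip.camera_info(n); d=np.array([(uv[0]-i['cx'])/i['fx'],-(uv[1]-i['cy'])/i['fy'],-1.])
    return np.array(i['eye']),R.from_rotvec(i['orientation']).apply(d)
def onz(n,uv,z):
    e,d=ray(n,uv); return e+d*(z-e[2])/d[2]
def tri(a,b):
    (e,d),(f,g)=ray('top',a),ray('scene',b)
    s=np.linalg.lstsq(np.c_[d,-g],f-e,rcond=None)[0]; p,q=e+d*s[0],f+g*s[1]
    return (p+q)/2,np.linalg.norm(p-q)
def blobs(img,lo,hi,box,amin=15):
    x0,y0,x1,y1=box; m=cv2.inRange(cv2.cvtColor(img,cv2.COLOR_BGR2HSV),np.array(lo),np.array(hi))
    k=np.zeros_like(m);k[y0:y1,x0:x1]=m[y0:y1,x0:x1]
    c,_=cv2.findContours(k,cv2.RETR_EXTERNAL,cv2.CHAIN_APPROX_NONE)
    return sorted([q for q in c if cv2.contourArea(q)>amin],key=cv2.contourArea,reverse=True)
def cen(c):
    m=cv2.moments(c); return np.array([m['m10'],m['m01']])/m['m00']
def togo(p,yaw=None):
    s=manip.read_state(); r=R.from_rotvec(s['eef_rot']); return r.inv().apply(np.array(p)-s['eef_pos'])*10
E
python3 - <<'E'
from h import *
np.set_printoptions(precision=4,suppress=True)
T=cv2.imread('pics/top0.png');S=cv2.imread('pics/scene0.png')
col={'red':([0,150,90],[8,255,255]),'yellow':([22,150,90],[35,255,255]),'green':([45,100,60],[85,255,255])}
for k,(lo,hi) in col.items():
    a=blobs(T,lo,hi,(115,180,215,240));b=blobs(S,lo,hi,(355,170,420,230))
    ca,cb=cen(a[0]),cen(b[0]);print(k,ca,cb,cv2.contourArea(a[0]),tri(ca,cb),onz('top',ca,.05))
a=blobs(T,[22,150,90],[35,255,255],(280,190,350,240));b=blobs(S,[22,120,90],[35,255,255],(300,210,340,240))
print('bar',cen(a[0]),cen(b[0]),tri(cen(a[0]),cen(b[0])),cv2.minAreaRect(a[0]))
m=blobs(T,[100,120,50],[125,255,255],(400,170,520,290))[0]
q=cv2.boxPoints(cv2.minAreaRect(m));P=np.array([onz('top',u,.004) for u in q]);print('mat',P,P.mean(0),[np.linalg.norm(P[i]-P[i-1]) for i in range(4)])
# flap: dark region
m=blobs(T,[0,0,0],[180,255,50],(275,145,350,240))[0]
q=cv2.boxPoints(cv2.minAreaRect(m));P=np.array([onz('top',u,.094) for u in q]);print('flap',q,P,P.mean(0),[np.linalg.norm(P[i]-P[i-1]) for i in range(4)])
# lighter housing region+baseplate crop
c=np.hstack([cv2.resize(T[85:245,265:365],None,fx=3.7,fy=3.7,interpolation=2),cv2.resize(S[205:345,285:425],(592,592),interpolation=2)[:, :420]]);cv2.imwrite('pics/crop.png',c[:592] if c.shape[0]>592 else c)
E
```

```text
red [132.5616 210.3311] [396.209  179.8079] 147.5 (array([0.5341, 0.3391, 0.056 ]), np.float64(0.0015770691216014873)) [0.5359 0.3415 0.05  ]Traceback (most recent call last):
  File "<stdin>", line 7, in <module>
IndexError: list index out of range
```

```bash
cat > m.py <<'E'
from h import *
np.set_printoptions(precision=4,suppress=True)
T=cv2.imread('pics/top0.png');S=cv2.imread('pics/scene0.png')
H=cv2.cvtColor(T,cv2.COLOR_BGR2HSV);print(H[207,160],H[215,312],cv2.cvtColor(S,cv2.COLOR_BGR2HSV)[[190,227],[391,319]],H[200,315],H[232,345],H[240,370])
col={'red':([0,120,60],[10,255,255]),'yellow':([18,120,70],[40,255,255]),'green':([45,90,40],[90,255,255])}
for k,(lo,hi) in col.items():
    a=blobs(T,lo,hi,(115,180,215,240));b=blobs(S,lo,hi,(355,170,420,230))
    print(k,len(a),len(b))
    if a and b:
        ca,cb=cen(a[0]),cen(b[0]);print(ca,cb,cv2.contourArea(a[0]),tri(ca,cb),onz('top',ca,.05))
a=blobs(T,[18,120,70],[40,255,255],(280,190,350,240));b=blobs(S,[18,120,70],[40,255,255],(300,210,340,240))
if a and b: print('bar',cen(a[0]),cen(b[0]),tri(cen(a[0]),cen(b[0])),cv2.minAreaRect(a[0]))
m=blobs(T,[100,100,40],[125,255,255],(400,170,520,290))[0]
q=cv2.boxPoints(cv2.minAreaRect(m));P=np.array([onz('top',u,.004) for u in q]);print('mat',P,P.mean(0),[np.linalg.norm(P[i]-P[i-1]) for i in range(4)])
m=blobs(T,[0,0,0],[180,255,60],(275,145,350,240))[0]
q=cv2.boxPoints(cv2.minAreaRect(m));P=np.array([onz('top',u,.094) for u in q]);print('flap',q,P,P.mean(0),[np.linalg.norm(P[i]-P[i-1]) for i in range(4)])
a=cv2.resize(T[85:245,265:365],(370,592),interpolation=2);b=cv2.resize(S[205:345,285:385],(423,592),interpolation=2)
cv2.imwrite('pics/crop.png',np.hstack([a,b]))
E
python3 m.py
```

```text
[ 31 235 225] [ 31 207 228] [[ 29 137 253]
 [ 22 148 191]] [ 0  0 35] [ 33  17 166] [ 38  17 161]
red 1 1
[132.9366 210.5092] [396.1306 179.9622] 163.0 (array([0.534 , 0.3386, 0.0557]), np.float64(0.0012091096016512556)) [0.5355 0.3408 0.05  ]
yellow 1 1
[159.5419 207.012 ] [390.1235 189.2049] 167.0 (array([0.5421, 0.2872, 0.0572]), np.float64(0.00019610192188231076)) [0.5434 0.2891 0.05  ]
green 1 1
[186.1682 203.3364] [383.3551 199.2555] 165.5 (array([0.55  , 0.2355, 0.0582]), np.float64(0.000191659584453306)) [0.5516 0.2373 0.05  ]
bar [310.8761 214.7497] [319.0798 226.2335] (array([ 0.5208, -0.0081,  0.1154]), np.float64(0.0009030566334389685)) ((311.0, 214.5), (9.0, 16.0), 90.0)
mat [[ 0.5871 -0.2108  0.004 ]
 [ 0.6178 -0.3796  0.004 ]
 [ 0.4379 -0.4035  0.004 ]
 [ 0.4084 -0.2381  0.004 ]] [ 0.5128 -0.308   0.004 ] [np.float64(0.1807679990323687), np.float64(0.17154964466946757), np.float64(0.1815519431035194), np.float64(0.1680499219690776)]
flap [[282.3138 229.6656]
 [287.4345 142.6138]
 [344.3552 145.9621]
 [339.2345 233.0138]] [[ 0.4958  0.0452  0.094 ]
 [ 0.6643  0.0395  0.094 ]
 [ 0.6597 -0.0694  0.094 ]
 [ 0.4913 -0.0614  0.094 ]] [ 0.5778 -0.0115  0.094 ] [np.float64(0.10674982881334402), np.float64(0.16862539582776034), np.float64(0.10898348162027348), np.float64(0.168549939293309)]
```

View pics/crop.png

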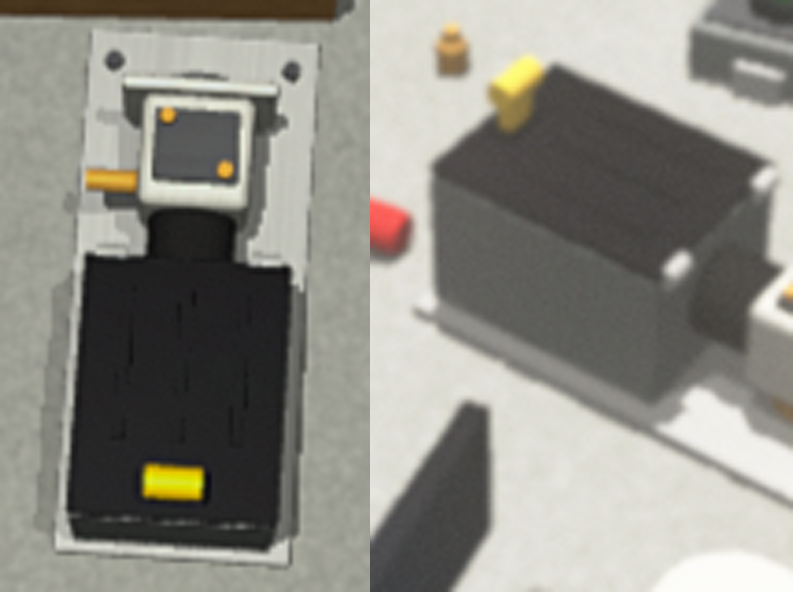

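The crop shows the flap shut, or nearly so. Its far corners are at (288.8,153.9) and (343.6,157.2), its near edge at (283.9,223.4) and (342,227.4), and the bar is at (311.8,215.5). The button tops triangulate to z≈0.057 at 52 mm spacing, which fits the given sizes. I'll move towards red.

Request:
play_rows:
  steps:
    - [-0.5,-0.12,0,0,0,-0.05]
    - [-0.93,-0.22,0.3,0,0,-0.1]
    - [-0.93,-0.22,0.36,0,0,-0.1193]
    - [-0.93,-0.22,0.36,0,0,-0.1193]
  jaw: -1
  grip_force: 40

```text
time_s: 0.6
eef_pos: [0.2981, 0.5032, 0.2193]
eef_rot: [-0.002, -3.14, 0.002]
contact_force: [-0.4, 0.8, -0.2]
finger_gap: 0.0125
finger_force: 0.0
```

```bash
python3 - <<'E'
from h import *
np.set_printoptions(precision=4,suppress=True)
o=lambda x,y:(x/3.7+264.64,y/3.7+84.64)
fl,fr,nl,nr=o(88,255),o(291,267),o(70,512),o(285,527)
z=.094
F=[onz('top',p,z)[:2] for p in (fl,fr,nl,nr)];print(F)
fm=(F[0]+F[1])/2;nm=(F[2]+F[3])/2;print('far,near mid',fm,nm,np.linalg.norm(fm-nm),np.degrees(np.arctan2(*(fm-nm)[::-1])),'widths',np.linalg.norm(F[0]-F[1]),np.linalg.norm(F[2]-F[3]))
print('yaw from y edges',[np.degrees(np.arctan2(-(a-b)[0],(a-b)[1])) for a,b in((F[0],F[1]),(F[2],F[3]))])
print('bar z.122',onz('top',(310.9,214.7),.122))
print('scene near corner', tri(nr,(285+432/4.23-.4,205+165/4.23-.4)), tri(nl,(285+557/4.23-.4,205+65/4.23-.4)))
S=cv2.imread('pics/scene0.png')
E
```

```text
[array([0.6428, 0.0371]), array([ 0.6383, -0.0676]), array([0.5084, 0.0432]), array([ 0.5026, -0.0659])]
far,near mid [ 0.6406 -0.0152] [ 0.5055 -0.0113] 0.1350634771643415 -1.6567316475709926 widths 0.10477469845664111 0.10921625154271018
yaw from y edges [np.float64(-2.4640660180561578), np.float64(-3.049106760338066)]
bar z.122 [ 0.52   -0.0079  0.122 ]
scene near corner (array([ 0.5848, -0.02  ,  0.0979]), np.float64(0.1878407214771306)) (array([0.5964, 0.0893, 0.0928]), np.float64(0.19529341422353821))
```

Request:
play_rows:
  steps:
    - [-0.4,-0.27,0,0,0,0]
    - [-0.786,-0.549,0.2,0,0,0]

```text
time_s: 0.85
eef_pos: [0.3779, 0.4497, 0.2024]
eef_rot: [-0.001, 3.138, 0.004]
contact_force: [0.4, 0.9, -0.1]
finger_gap: 0.0001
finger_force: 0.0
```

Request:
play_rows:
  steps:
    - [-0.4,-0.27,0.1,0,0,0]
    - [-0.786,-0.549,0.3,0,0,0]

```text
time_s: 1.1
eef_pos: [0.4567, 0.3941, 0.1713]
eef_rot: [0.001, 3.139, 0.002]
contact_force: [-0.0, 1.2, 0.2]
finger_gap: -0.0
finger_force: 0.0
```

Request:
play_rows:
  steps:
    - [-0.4,-0.27,0.2,0,0,0]
    - [-0.786,-0.549,0.4,0,0,0]
    - [-0.786,-0.549,0.4,0,0,0]
    - [-0.786,-0.549,0.4,0,0,0]

```text
time_s: 1.6
eef_pos: [0.5337, 0.3398, 0.1308]
eef_rot: [0.001, 3.142, 0.001]
contact_force: [-0.5, -0.1, -0.2]
finger_gap: 0.0001
finger_force: 0.0
```

```bash
python3 - <<'E'
from h import *
np.set_printoptions(precision=4,suppress=True)
o=lambda x,y:(x/3.7+264.64,y/3.7+84.64)
p=lambda x,y:(285+(x-370)/4.23-.4,205+y/4.23-.4)
for n,a,b in(('nr',o(285,527),p(432,165)),('nl',o(70,512),p(557,65)),('fl',o(88,255),p(770,163)),('fr',o(291,267),p(660,280))):print(n,tri(a,b))
E
```

```text
nr (array([ 0.5041, -0.0641,  0.0971]), np.float64(0.005059634045165197))
nl (array([0.5096, 0.0442, 0.095 ]), np.float64(0.0033128510993660934))
fl (array([0.6433, 0.0372, 0.0925]), np.float64(0.00013608212493857936))
fr (array([ 0.6403, -0.0672,  0.0901]), np.float64(0.002027104943237385))
```

Request:
play_rows:
  steps:
    - [0,-0.01,0.3,0,0,0]
    - [0,-0.01,0.46,0,0,0]
    - [0,-0.01,0.49,0,0,0]
    - [0,-0.01,0.51,0,0,0]
    - [0,-0.01,0.53,0,0,0]
    - [0,-0.01,0.53,0,0,0]
    - [0,-0.01,0.53,0,0,0]

```text
time_s: 2.48
eef_pos: [0.5332, 0.339, 0.0808]
eef_rot: [0.002, -3.142, -0.002]
contact_force: [-13.4, -2.1, 21.2]
finger_gap: -0.0001
finger_force: 10.3
```

```bash
python3 - <<'E'
from h import *
S=manip.camera('scene');T=manip.camera('top')
a=cv2.resize(S[90:240,330:460],(520,600),interpolation=2);b=cv2.resize(T[150:270,100:170],(280,480),interpolation=2)
b=cv2.copyMakeBorder(b,0,120,0,0,0);cv2.imwrite('pics/p1.png',np.hstack([a,b]))
E
```

```text
(no output)
```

View pics/p1.png

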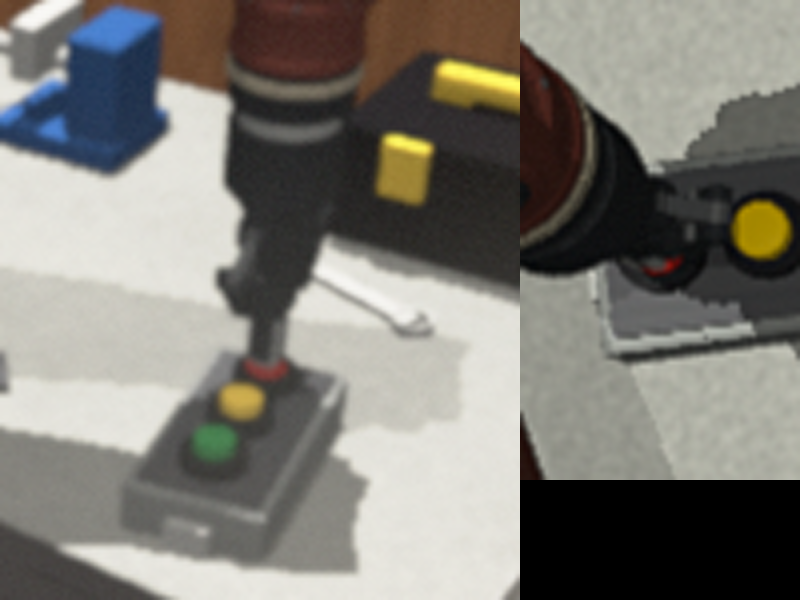

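Red is bottomed: only a sliver of its cap shows under the fingertips at crop (267,370), and the push is 21 N. Next is yellow.

Request:
play_rows:
  steps:
    - [0,0,-0.37,0,0,0]
    - [0,0,-0.37,0,0,0]
    - [-0.09,-0.52,-0.37,0,0,0]
    - [-0.09,-0.52,-0.37,0,0,0]
    - [-0.09,-0.52,-0.15,0,0,0]
    - [-0.09,-0.52,-0.07,0,0,0]
    - [-0.09,-0.52,-0.07,0,0,0]

```text
time_s: 3.45
eef_pos: [0.5424, 0.2864, 0.0841]
eef_rot: [0.001, -3.141, 0.0]
contact_force: [-1.8, -0.9, 2.1]
finger_gap: 0.0
finger_force: 1.2
```

Request:
play_rows:
  steps:
    - [0,0,0.03,0,0,0]
    - [0,0,0.06,0,0,0]
    - [0,0,0.08,0,0,0]
    - [0,0,0.08,0,0,0]
    - [0,0,0.08,0,0,0]

```text
time_s: 4.08
eef_pos: [0.5433, 0.2867, 0.0805]
eef_rot: [-0.001, 3.14, 0.001]
contact_force: [-14.5, -4.7, 31.2]
finger_gap: 0.0002
finger_force: 15.6
```

Request:
play_rows:
  steps:
    - [0,0,-0.37,0,0,0]
    - [0,0,-0.37,0,0,0]
    - [-0.08,-0.52,-0.37,0,0,0]
    - [-0.08,-0.52,-0.37,0,0,0]
    - [-0.08,-0.52,-0.15,0,0,0]
    - [-0.08,-0.52,-0.05,0,0,0]
    - [-0.08,-0.52,-0.02,0,0,0]
    - [-0.08,-0.52,-0.01,0,0,0]
    - [-0.08,-0.52,0,0,0,0]
    - [-0.08,-0.52,0,0,0,0]

```text
time_s: 5.32
eef_pos: [0.5507, 0.2345, 0.0804]
eef_rot: [-0.001, 3.141, -0.001]
contact_force: [-18.2, -6.8, 36.9]
finger_gap: -0.0002
finger_force: 18.2
```

Request:
play_rows:
  steps:
    - [0,0,-0.3,0,0,0]
    - [0,0,-0.8,0,0,0]
    - [0.05,-0.4,-1,0,0,0]
    - [0.1,-0.8,-1,0,0,0.0128]
  jaw: 0.3

```text
time_s: 5.82
eef_pos: [0.5418, 0.1542, 0.1785]
eef_rot: [0.061, 3.138, 0.001]
contact_force: [0.7, 0.3, -0.8]
finger_gap: 0.056
finger_force: 0.0
```

Request:
play_rows:
  steps:
    - [0.05,-0.4,0,0,0,0]
    - [0.1,-0.8,0,0,0,0]

```text
time_s: 6.08
eef_pos: [0.5274, 0.074, 0.1761]
eef_rot: [-0.062, -3.141, -0.0]
contact_force: [0.7, 0.5, -0.1]
finger_gap: 0.0554
finger_force: 0.0
```

Request:
play_rows:
  steps:
    - [0.05,-0.4,0,0,0,0]
    - [0.1,-0.8,0,0,0,0]
    - [0.1,-0.8,0,0,0,0]
    - [0.1,-0.8,0,0,0,0]

```text
time_s: 6.58
eef_pos: [0.5146, -0.0043, 0.1762]
eef_rot: [-0.063, -3.141, -0.001]
contact_force: [-0.6, -0.3, 0.5]
finger_gap: 0.0555
finger_force: 0.0
```

```bash
python3 - <<'E'
from h import *
np.set_printoptions(precision=4,suppress=True)
S=manip.camera('scene');cv2.imwrite('pics/s2.png',S)
b=blobs(S,[18,120,70],[40,255,255],(300,210,340,240));print(b and cen(b[0]))
for k,(lo,hi) in {'red':([0,120,60],[10,255,255]),'yellow':([18,120,70],[40,255,255]),'green':([45,90,40],[90,255,255])}.items():
    print(k,cen(blobs(S,lo,hi,(355,170,420,230))[0]))
print(togo((.520,-.008,.124)))
E
```

```text
[319.049  227.0282]
red [396.1562 180.0312]
yellow [390.0952 189.2607]
green [383.4476 199.2603]
[-0.0556 -0.0379  0.522 ]
```

Request:
play_rows:
  steps:
    - [-0.056,-0.038,0,0,0,0]
    - [-0.056,-0.038,0.3,0,0,0]
    - [-0.056,-0.038,0.45,0,0,0]
    - [-0.056,-0.038,0.5,0,0,0]
    - [-0.056,-0.038,0.5,0,0,0]

```text
time_s: 7.25
eef_pos: [0.5201, -0.0088, 0.1265]
eef_rot: [0.063, 3.141, 0.0]
contact_force: [0.1, -0.1, -0.3]
finger_gap: 0.0554
finger_force: 0.0
```

Request:
play_rows:
  steps:
    - [0,0,0,0,0,0]
    - [0,0,0,0,0,0]
    - [0,0,0,0,0,0]
  jaw: -1
  grip_force: 40

```text
time_s: 7.62
eef_pos: [0.5203, -0.0084, 0.1269]
eef_rot: [0.063, 3.14, 0.002]
contact_force: [0.9, 5.9, 1.2]
finger_gap: 0.0271
finger_force: 41.6
```

Request:
play_rows:
  steps:
    - [-0.036,0,-0.122,0,0,0]
    - [-0.085,0,-0.24,0,0,0]
    - [-0.144,0,-0.353,0,0,0]
    - [-0.215,0,-0.459,0,0,0]
    - [-0.296,0,-0.558,0,0,0]
    - [-0.386,0,-0.648,0,0,0]
    - [-0.386,0,-0.648,0,0,0]

```text
time_s: 8.5
eef_pos: [0.5591, -0.0103, 0.1915]
eef_rot: [0.063, 3.141, 0.001]
contact_force: [1.7, 4.2, -3.9]
finger_gap: 0.0274
finger_force: 41.4
```

Request:
play_rows:
  steps:
    - [-0.099,0,-0.08,0,0,0]
    - [-0.205,0,-0.15,0,0,0]
    - [-0.318,0,-0.21,0,0,0]
    - [-0.436,0,-0.257,0,0,0]
    - [-0.559,0,-0.293,0,0,0]
    - [-0.684,0,-0.316,0,0,0]
    - [-0.684,0,-0.316,0,0,0]

```text
time_s: 9.38
eef_pos: [0.6271, -0.0134, 0.2228]
eef_rot: [-0.063, -3.141, 0.0]
contact_force: [-1.5, 1.4, -1.4]
finger_gap: 0.0272
finger_force: 40.9
```

Request:
play_rows:
  steps:
    - [-0.127,0,-0.011,0,0,0]
    - [-0.255,0,-0.009,0,0,0]
    - [-0.382,0,0.006,0,0,0]
    - [-0.506,0,0.033,0,0,0]
    - [-0.628,0,0.073,0,0,0]
    - [-0.744,0,0.125,0,0,0]
    - [-0.744,0,0.125,0,0,0]

```text
time_s: 10.25
eef_pos: [0.7021, -0.017, 0.2113]
eef_rot: [0.064, 3.138, -0.002]
contact_force: [0.6, -0.6, 3.1]
finger_gap: 0.0274
finger_force: 40.3
```

```bash
python3 - <<'E'
from h import *
S=manip.camera('scene');T=manip.camera('top')
a=cv2.resize(S[120:300,280:420],(460,592),interpolation=2);b=cv2.resize(T[100:250,270:355],(335,592),interpolation=2)
cv2.imwrite('pics/p2.png',np.hstack([a,b]))
E
```

```text
(no output)
```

View pics/p2.png

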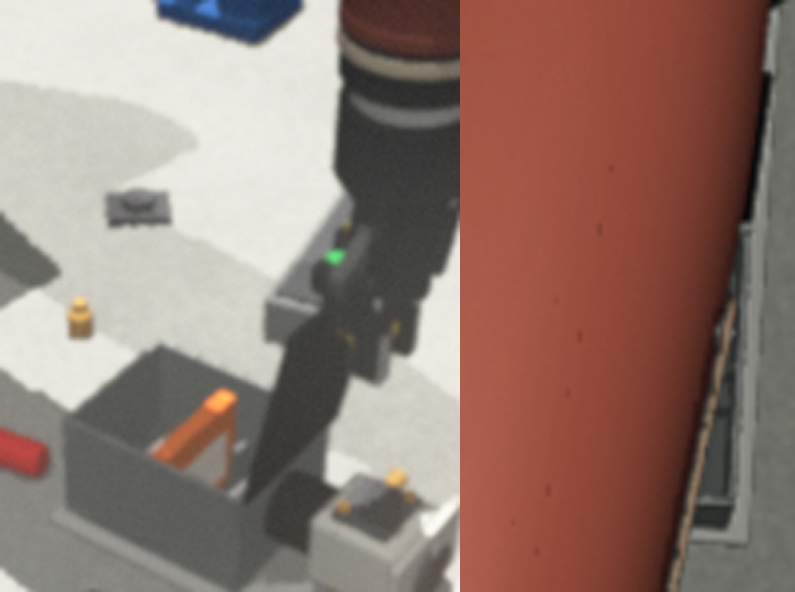

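The flap leans back past upright and the orange plate is visible, with its top rail at crop (160-235, 400-460). I'll let go and rise straight up.

Request:
play_rows:
  steps:
    - [0,0,0,0,0,0]
    - [0,0,0,0,0,0]
    - [0,0,0,0,0,0]
  jaw: 0.2

```text
time_s: 10.72
eef_pos: [0.701, -0.0162, 0.21]
eef_rot: [-0.063, -3.14, -0.0]
contact_force: [1.1, 0.4, -0.9]
finger_gap: 0.0508
finger_force: 0.0
```

Request:
play_rows:
  steps:
    - [0,0,-0.3,0,0,0]
    - [0,0,-0.8,0,0,0]
    - [0,0,-0.8,0,0,0]
    - [0.3,0,-0.85,0,0,0]
    - [0.9,0,-0.85,0,0,0]
    - [0.9,0,-0.85,0,0,0]
    - [0.9,0,-0.85,0,0,0]

```text
time_s: 11.6
eef_pos: [0.6115, -0.0126, 0.2953]
eef_rot: [0.063, 3.14, -0.0]
contact_force: [-0.4, 0.7, -0.2]
finger_gap: 0.0516
finger_force: 0.0
```

Request:
play_rows:
  steps:
    - [0.6,0.5,0,0,0,0]
    - [1,1,0,0,0,0]
    - [1,1,0,0,0,0]

```text
time_s: 11.98
eef_pos: [0.5154, 0.0934, 0.2963]
eef_rot: [0.06, 3.139, 0.001]
contact_force: [-0.4, -0.3, 0.4]
finger_gap: 0.0508
finger_force: 0.0
```

```bash
python3 - <<'E'
from h import *
np.set_printoptions(precision=4,suppress=True)
S=manip.camera('scene');T=manip.camera('top');cv2.imwrite('pics/t3.png',T);cv2.imwrite('pics/s3.png',S)
a=cv2.resize(S[180:300,290:420],(429,396),interpolation=2);b=cv2.resize(T[100:250,270:355],(335,592),interpolation=2)
a=cv2.copyMakeBorder(a,0,196,0,0,0);cv2.imwrite('pics/p3.png',np.hstack([a,b]))
for c in blobs(T,[5,120,80],[20,255,255],(275,140,350,240),5): print(cen(c),cv2.contourArea(c),cv2.minAreaRect(c),onz('top',cen(c),.082))
E
```

```text
[314.4147 192.1865] 323.5 ((314.3883972167969, 193.34173583984375), (41.469364166259766, 11.161337852478027), 3.4682295322418213) [ 0.5712 -0.0137  0.082 ]
[314.1111 200.5667] 15.0 ((312.5487060546875, 200.26992797851562), (29.068803787231445, 2.062088966369629), 3.814074993133545) [ 0.5549 -0.0134  0.082 ]
```

View pics/p3.png

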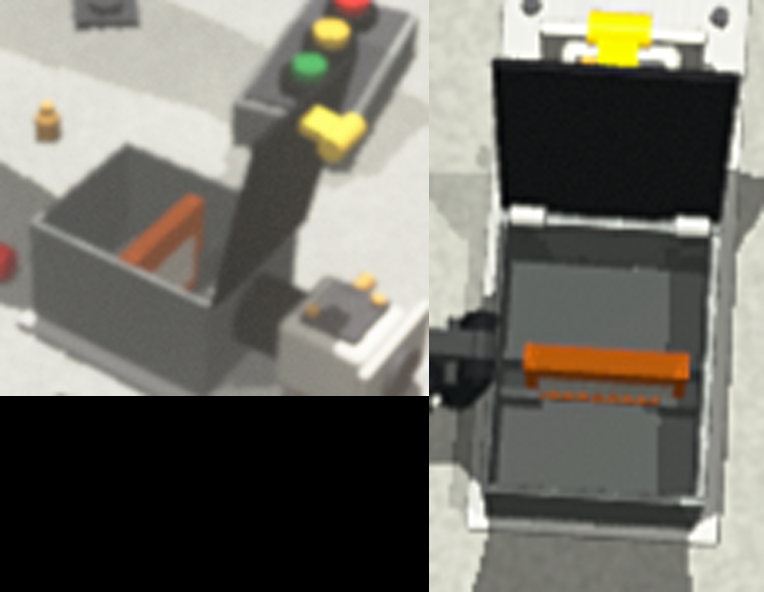

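The flap stays open by itself, leaning back. The plate's top rail spans crop (525-689, 342-383), which puts its centre near (0.574, -0.013). I'll turn the gripper 90° and go above it.

Request:
play_rows:
  steps:
    - [0,0,0,0,0,0.05]
    - [-0.1,-0.2,0,0,0,0.1]
    - [-0.2,-0.4,0,0,0,0.15]
    - [-0.3,-0.6,0,0,0,0.2]
    - [-0.4,-0.8,0,0,0,0.25]
    - [-0.5,-0.9,0,0,0,0.3]
    - [-0.628,-1,0,0,0,0.35]
    - [-0.628,-1,0,0,0,0.4]
    - [-0.628,-1,0,0,0,0.45]
    - [-0.628,-1,0,0,0,0.5]
  jaw: -0.1

```text
time_s: 13.32
eef_pos: [0.5757, -0.0129, 0.2948]
eef_rot: [2.273, 2.169, -0.0]
contact_force: [0.3, -0.2, -0.1]
finger_gap: 0.0385
finger_force: 0.0
```

```bash
python3 - <<'E'
from h import *
np.set_printoptions(precision=4,suppress=True)
q=lambda x,y:(270+(x-429)/3.941-.4,100+y/3.947-.4)
for a,b,z in ((q(525,342),q(689,353),.082),(q(508,225),q(715,236),.088),(q(490,492),q(707,503),.088)):
    A,B=onz('top',a,z),onz('top',b,z);print(A,B,(A+B)/2,np.linalg.norm(A-B),np.degrees(np.arctan2(-(A-B)[0],(A-B)[1])))
s=manip.read_state();print(s['eef_pos'],s['joints'],R.from_rotvec(s['eef_rot']).as_matrix(),togo((.574,-.013,.11)))
E
```

```text
[0.5821 0.0256 0.082 ] [ 0.578  -0.0541  0.082 ] [ 0.5801 -0.0142  0.082 ] 0.07978946086645793 -2.907961443645605
[0.6386 0.0349 0.088 ] [ 0.6349 -0.0658  0.088 ] [ 0.6367 -0.0155  0.088 ] 0.1007708325132993 -2.106915066665274
[0.5071 0.0406 0.088 ] [ 0.5036 -0.0633  0.088 ] [ 0.5054 -0.0114  0.088 ] 0.10394119944289697 -1.941309396316755
[ 0.5757 -0.0129  0.2948] [-0.2493  0.0423  0.1028  1.631  -0.0002  1.3684] [[ 0.0468  0.9989  0.0002]
 [ 0.9989 -0.0468 -0.0003]
 [-0.0003  0.0002 -1.    ]] [-0.0014 -0.0177  1.8482]
```

Request:
play_rows:
  steps:
    - [-0.01,-0.018,0.4,0,0,0]
    - [-0.01,-0.018,0.9,0,0,0]
    - [-0.01,-0.018,1,0,0,0]

```text
time_s: 13.7
eef_pos: [0.5716, -0.0129, 0.1916]
eef_rot: [-2.264, -2.172, 0.005]
contact_force: [0.3, -0.0, 0.6]
finger_gap: 0.0385
finger_force: 0.0
```

Request:
play_rows:
  steps:
    - [0,0,0.4,0,0,0]
    - [0,0,0.7,0,0,0]
    - [0,0,1,0,0,0]
    - [0,0,1,0,0,0]

```text
time_s: 14.2
eef_pos: [0.5722, -0.0126, 0.0945]
eef_rot: [-2.265, -2.174, 0.002]
contact_force: [-0.1, 0.6, 0.1]
finger_gap: 0.0385
finger_force: 0.0
```

Request:
play_rows:
  steps:
    - [0,0,0.08,0,0,0]
    - [0,0,0.16,0,0,0]
    - [0,0,0.17,0,0,0]
    - [0,0,0.17,0,0,0]

```text
time_s: 14.7
eef_pos: [0.5724, -0.012, 0.0785]
eef_rot: [2.265, 2.176, 0.0]
contact_force: [0.3, 0.2, -0.3]
finger_gap: 0.0383
finger_force: 0.0
```

Request:
play_rows:
  steps:
    - [0,0.015,0,0,0,0]
    - [0,0.015,0,0,0,0]
    - [0,0.015,0,0,0,0]
    - [0,0.015,0,0,0,0]
  jaw: -1
  grip_force: 40

```text
time_s: 15.2
eef_pos: [0.5742, -0.0122, 0.0787]
eef_rot: [2.265, 2.176, 0.001]
contact_force: [0.1, -0.2, 3.2]
finger_gap: 0.0112
finger_force: 39.5
```

Request:
play_rows:
  steps:
    - [0,0,-0.1,0,0,0]
    - [0,0,-0.25,0,0,0]
    - [0,0,-0.4,0,0,0]
    - [0,0,-0.6,0,0,0]
    - [0,0,-0.8,0,0,0]
    - [0,0,-1,0,0,0]
    - [0,0,-1,0,0,0]
  grip_force: 50

```text
time_s: 16.08
eef_pos: [0.5749, -0.0124, 0.1805]
eef_rot: [2.264, 2.174, 0.003]
contact_force: [-0.3, -1.1, -1.6]
finger_gap: 0.0111
finger_force: 49.4
```

Request:
play_rows:
  steps:
    - [0,0,-0.2,0,0,0]
    - [0,0,-0.4,0,0,0]
    - [0,0,-0.4,0,0,0]

```text
time_s: 16.45
eef_pos: [0.5748, -0.0124, 0.2206]
eef_rot: [2.264, 2.174, 0.003]
contact_force: [-0.3, 0.3, -0.2]
finger_gap: 0.0112
finger_force: 49.4
```

```bash
python3 - <<'E'
from h import *
np.set_printoptions(precision=4,suppress=True)
S=manip.camera('scene');T=manip.camera('top');cv2.imwrite('pics/s4.png',S);cv2.imwrite('pics/t4.png',T)
cv2.imwrite('pics/p4.png',cv2.resize(S[100:400,150:450],(600,600),interpolation=2))
print(togo((.5128,-.308,.22)))
# mat by edges
m=cv2.inRange(cv2.cvtColor(cv2.imread('pics/top0.png'),cv2.COLOR_BGR2HSV),np.array([100,100,40]),np.array([125,255,255]));m[:170]=0;m[290:]=0;m[:,:400]=0;m[:,520:]=0
c=max(cv2.findContours(m,0,1)[0],key=cv2.contourArea);h=cv2.convexHull(c);q=cv2.approxPolyDP(h,6,True)[:,0];print(q)
P=np.array([onz('top',u,.004)[:2] for u in q]);print(P,P.mean(0))
for i in range(4):
    d=P[i]-P[i-1];print(np.linalg.norm(d),np.degrees(np.arctan2(d[1],d[0])))
E
```

```text
[-2.9807 -0.4916 -0.0177]
[[491 184]
 [506 268]
 [425 280]
 [411 195]]
[[ 0.6122 -0.3767]
 [ 0.4394 -0.4027]
 [ 0.4124 -0.239 ]
 [ 0.5863 -0.2119]] [ 0.5126 -0.3076]
0.16677137148213245 -81.04025310353327
0.17477280237601583 -171.43896815683422
0.1658526755724897 99.36317198640212
0.1759365902412155 8.864195206819108
```

View pics/p4.png

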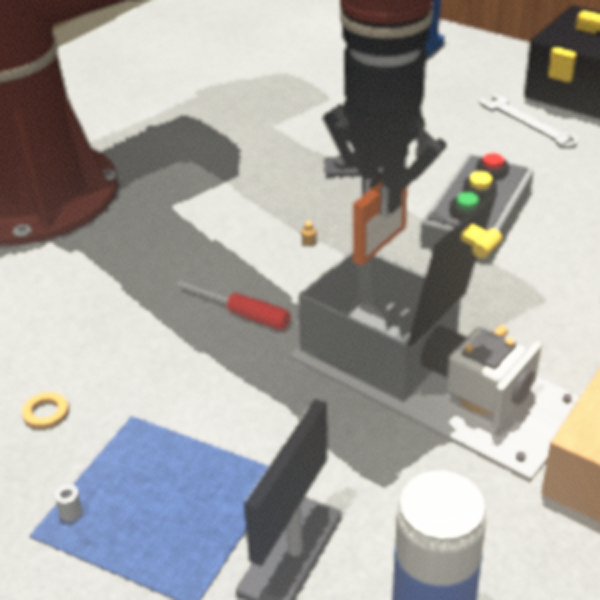

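The plate hangs upright in the gripper at (380,225), clear of the housing, and the other things are undisturbed. The mat's yaw measures about 9° and its centre about (0.5127, -0.308). I'll move there.

Request:
play_rows:
  steps:
    - [-0.2,-0.05,0,0,0,0]
    - [-0.5,-0.1,0,0,0,0]
    - [-0.8,-0.15,0,0,0,0]
    - [-1,-0.165,0,0,0,0]

```text
time_s: 17.05
eef_pos: [0.5524, -0.1132, 0.2176]
eef_rot: [-2.267, -2.174, 0.001]
contact_force: [0.4, 0.4, -0.7]
finger_gap: 0.0112
finger_force: 49.4
```

Request:
play_rows:
  steps:
    - [-0.3,-0.05,0,0,0,0]
    - [-0.6,-0.1,0,0,0,0]
    - [-1,-0.165,0,0,0,0]

```text
time_s: 17.42
eef_pos: [0.5323, -0.2116, 0.2178]
eef_rot: [-2.264, -2.177, -0.0]
contact_force: [-0.2, -0.7, -0.6]
finger_gap: 0.0114
finger_force: 49.4
```

Request:
play_rows:
  steps:
    - [-0.3,-0.05,0,0,0,-0.02]
    - [-0.6,-0.1,0,0,0,-0.04]
    - [-0.98,-0.165,0,0,0,-0.065]
    - [-0.98,-0.165,0.15,0,0,-0.065]
    - [-0.98,-0.165,0.3,0,0,-0.065]
    - [-0.98,-0.165,0.3,0,0,-0.065]
    - [-0.98,-0.165,0.3,0,0,-0.065]

```text
time_s: 18.3
eef_pos: [0.5126, -0.3071, 0.1883]
eef_rot: [-2.031, -2.397, -0.0]
contact_force: [-0.3, 0.7, -0.8]
finger_gap: 0.011
finger_force: 49.4
```

```bash
python3 - <<'E'
from h import *
np.set_printoptions(precision=4,suppress=True)
S=manip.camera('scene');cv2.imwrite('pics/s5.png',S)
cv2.imwrite('pics/p5.png',cv2.resize(S[150:450,120:420],(600,600),interpolation=2))
s=manip.read_state();print(s['eef_pos'],R.from_rotvec(s['eef_rot']).as_matrix(),togo((.5127,-.308,.19)))
E
```

```text
[ 0.5127 -0.3074  0.1887] [[-0.164   0.9865  0.0006]
 [ 0.9865  0.164  -0.0003]
 [-0.0004  0.0005 -1.    ]] [-0.0061 -0.0012 -0.0129]
```

View pics/p5.png

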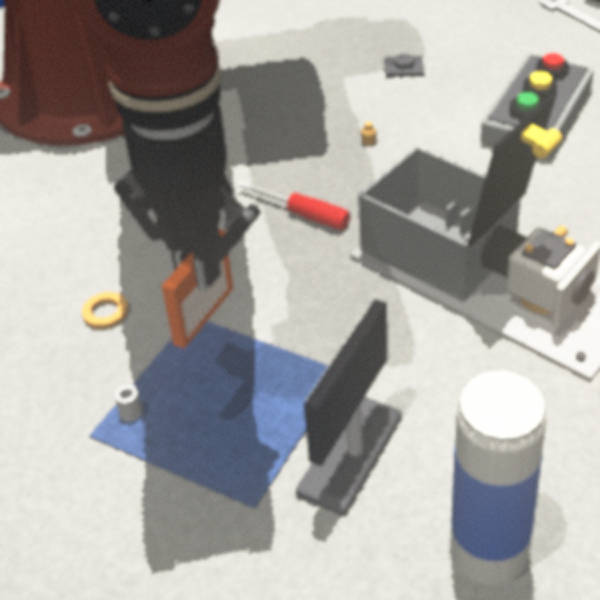

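The plate is upright over the mat with a broad face to the lamp and its lower edge at about 0.122 m. The flap is still open and the bystanders are in place, so I'm handing in.

Request:
play_rows:
  steps:
    - [0,0,0,0,0,0]
    - [0,0,0,0,0,0]
    - [0,0,0,0,0,0]
    - [0,0,0,0,0,0]

```text
time_s: 18.85
eef_pos: [0.5124, -0.3079, 0.1882]
eef_rot: [2.032, 2.396, 0.0]
contact_force: [0.0, -0.8, -1.2]
finger_gap: 0.0112
finger_force: 49.4
```

```bash
python3 -c "
from station import manip
print(manip.finish_job())"
```

```text
the job is handed in; nothing more can be done
None
```

The job is handed in at about 19 s, with no verdict returned: I pressed red, yellow and green in order, left the flap open past upright, and the gripper still holds the filter plate upright over the mat's centre, facing the lamp, its lower edge about 12 cm up.

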